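Turn off a hotplate ring and slide the pan to the other one

ROBOT

A 7-joint arm with a two-finger parallel gripper is mounted at the origin on a cart in front of the work surface, level with it; the furniture and walls round the work are solid. World frame = base frame: x ahead of the robot, y to its left, z up, the work surface at z = 0. Lengths are in m, angles in rad, forces in N, time in s.
With the tool pointing down it reaches from about 0.4 to 0.85 m from the base axis. Payload 10.4 kg.
Tool frame: the origin (TCP) lies at the very end of the fingers, on their centre line; the grasp point (between the pads) lies 19 mm behind it; y points along the fingers, x is the direction in which the jaws open and shut, and the axes are right-handed (so a half turn about y gives the same grasp; the last joint's range is limited). The gripper opens to 87 mm and grips with 3 to 60 N. Pads are 19 mm wide; open, the fingers measure 117 mm over their backs; the gripper's body (75 mm by 190 mm) begins 51 mm behind the grasp point.
Start: joints at [1.26, 0.332, -0.065, 1.46, 0.022, 1.35, -0.088], TCP at [0.177, -0.599, 0.223] pointing down, gripper open.
Joint ranges: [-2.6, 2.6], [-0.5, 2.12], [-1.47, 1.34], [0.16, 2.42], [-1.27, 4.41], [0.06, 2.06], [-2.6, 2.6]. Speed limits (rad/s): [2.22, 2.22, 2.79, 2.79, 3.14, 3.14, 3.14].

INTERFACE

Orientations are given as a unit quaternion [x, y, z, w].
In Python, from bench import readout, vision, r gives the robot as it stands.
- The arm moves only by the tool arm_command, never from a script. Its argument "targets" is a list that holds one entry, the list of rows, each a list of 6 numbers: the shift along the tool's x, y, z in m, then the turn, a rotation vector about the tool's x, y, z in degrees. A call has 1 to 12 rows; each row shifts and turns the commanded pose from where the row before left it, along the tool's axes as they then stand; what a row does not reach is not made up. A row lasts 1/12 s, in which the tool goes at most 41.7 mm and 7.16 degrees, less where a joint would pass 70% of its speed; a pose out of reach is approached as far as the arm can. A call is refused whole if a number of a shift passes 0.0417 or a number of a turn 7.16, either way. A call with a gripper value outside its range is refused whole. "hand" is the opening, from 0 (shut) to 1 (fully open), set as the call begins (left out, the last holds). The fingers move at their own pace and stop on an object; "grip_force" is the grip in N (left out, the last holds). Time passes only in rows, so rows that do not move let the fingers close. It gives the time, the measured TCP pose, the force and the opening at its end, in the units of the state.
- readout.read_state(): the state, without advancing time (a new reading comes with each control period).
- vision.camera(name): name is "scene" or "top" or "wrist"; returns a dict with "pixels" (384x512x3 uint8, blue, green, red), "fovy" (degrees; the focal length in pixels is half the picture's height over the tangent of half this angle, whatever the lens; pixels are square), "cx", "cy" (the principal point, pixels), "R" (3x3) and "t" (3): a world point X has camera coordinates R X + t; the wrist camera has in their place "mount" (4x4, takes a point from camera to tool coordinates, whose origin is the TCP and whose axes are the tool frame's). Camera axes: x right, y down, z forward; pixel columns grow to the right and rows downward; lengths in m; the calibration is good to about 2 mm. A picture is of the moment at which its call begins: read the wrist's pose just before it. There is no depth.
- r.close_job(): hands the job in, once; it reports no verdict.
The state is a dict: "time": time; "joint_positions": joint angles; "joint_vel": joint speeds; "joint_torque": joint torques, N m; "ee_pos": TCP position; "eef_rot": TCP orientation; "ft_force": force on the tool from outside, world axes, zero at the start; "torque": the same for the moment, N m; "width": finger opening in m.
Only numpy, scipy, OpenCV 4.12 (cv2) and the standard library are available. Lean on these libraries where they do the work, as an engineer would, in place of code of your own. Each camera call takes 0.05 s, during which the arm holds its last target.

TASK

The slices in the pan are done. Turn the knob of the ring the pan stands on anticlockwise, all the way to its off stop; then slide the pan sideways, without lifting it, onto the middle of the other ring. That ring is set to keep warm, so leave its knob as it is, and do not shift the things lying around.

Things in the scene. Friction and masses are not known exactly. Their poses are not given: they have to be found in the camera images.
- hotplate: twin electric hotplate of bright steel, 300 mm deep (x), 460 mm wide (y), deck 75 mm high; fixed to the table. Origin on the table under its centre; its own +x points to the rear, -x to the control strip, which is 68 mm high and faces the robot. Two ring positions side by side, at (45, +105) and (45, -105) mm in its frame; one knob straight in front of each, at (-105, +105) and (-105, -105) mm
- ring_a: the round cast-iron ring, 175 mm across, on which the pan stands at the start (left or right varies); it stands 8 mm over the deck; origin at its centre, on the deck; same axes as the hotplate
- ring_b: the other cast-iron ring, 175 mm across, same height, empty at the start; origin at its centre, on the deck. The centres of the two rings are 210 mm apart
- knob_a (a joint): angle of the knob in front of ring_a, rad: 0 = off stop (pointer straight to the rear, at the black dot), growing clockwise seen from above up to 4.4 (full). Starts well turned up
- knob_b (a joint): angle of the knob in front of ring_b, rad, same sense: 0 = off stop, growing clockwise. Starts at a low setting
- knob_a_grip (a point): point on the upright turning axis of knob_a, 24 mm above the control strip (z = 92 mm), in the middle of its grip: a black upright bar 47 mm long, 14 mm thick, from 10 to 34 mm above the strip, on a round skirt 51 mm across and 10 mm high. Its x axis lies along the bar towards the white-lined pointer end and turns with the knob
- knob_b_grip (a point): the same point of knob_b
- pan: shallow round aluminium pan, 162 mm across the rim, 51 mm high, base 150 mm across, 0.6 kg, some gourd slices in it. Origin at the centre of its underside (z = 83 mm when standing on a ring). Its one straight handle runs along its own +y axis
- pan_grip (a point): point inside the pan's handle, 155 mm from the pan's centre along its +y axis and 40 mm above its underside. The black handle grip there is 20 mm wide, 16 mm high (32 to 48 mm above the underside) and reaches from 109 to 231 mm from the pan's centre
- salt_jar: bystander: small upright jar, 40 mm across, 105 mm high, to the right of the hotplate; origin under its centre
- tongs: bystander: metal tongs, 330 mm long, lying to the right of the hotplate; origin under the middle
- knob_b_pointer (a point): the pointer end of knob_b's bar, 23.5 mm from its turning axis, at grip height
- gourd: bystander: green bitter gourd, 184 mm long, 43 mm thick, lying on the table to the left of the hotplate; origin under its middle

How it is judged:
On the way, in this order (a step that is already met when the one before it is completed fails the run):
1. the knob of the ring under the pan is turned to its off stop (within 0.08 rad) while the pan still stands on that ring (value of joint knob_a below 0.08 rad and horizontal distance between pan and ring_a below 0.05 m), for 0.2 s.
2. the pan has been slid onto the other ring (centres within 20 mm) (horizontal distance between pan and ring_b below 0.02 m), for 0.2 s.
At the end, for the whole second after the job is handed in: the first ring's knob is at its off stop (within 0.08 rad), the pan rests flat and still on the other ring, its centre within 20 mm of the ring's centre, and that ring's knob is as it was (value of joint knob_a below 0.08 rad and horizontal distance between pan and ring_b below 0.02 m and height (world z) of pan between 0.079 and 0.087 m and angle between pan's own z axis and vertical below 0.05 rad and linear speed of pan below 0.02 m/s); the robot touches nothing.
It fails at once if the pan lifted more than 8 mm off the rings, or dropped off them (height (world z) of pan above 0.091 m or height (world z) of pan below 0.073 m).
It fails at once if the pan tilted by more than 0.15 rad (angle between pan's own z axis and vertical above 0.15 rad).
It fails at once if the pan taken away from its ring before that ring's knob is off (value of joint knob_a above 0.15 rad and horizontal distance between pan and ring_a above 0.06 m).
It fails at once if the knob of the keep-warm ring turned by more than about 0.25 rad (distance of knob_b_pointer from where it was at the start of the episode above 0.006 m).
It fails at once if the jar, gourd or tongs shifted by more than 30 mm (distance of any of salt_jar, gourd, tongs from where it was at the start of the episode above 0.03 m).
It also fails if it takes over 67 s, if anything falls off the work surface, if the arm or the gripper's body presses on something with over 40 N, if the wrist force passes 120 N, or if a joint passes its speed limit or range.

## Working session

There is one attempt and no reset: what is moved stays moved. The work goes in short steps, Python scripts to look and compute and a tool call to move; the robot and the scene stay as the last step left them, time stands still between calls to the robot, and variables do not carry over. Pictures are saved under pics/ and viewed, and the job is handed in when it is done.

Besides the shell and the picture viewer there is one more tool, called as name(argument=value, ...), one argument or row to a line, values as JSON. arm_command: Moves the arm, as the interface text tells. Its arguments: {"type":"object","properties":{"targets":{"type":"array","items":{"type":"array","items":{"type":"array","items":{"type":"number"}}}},"hand":{"type":"number"},"grip_force":{"type":"number"}},"required":["targets"]}

```bash
ls; mkdir -p pics; python3 - <<'E'
from bench import readout, vision, r
import cv2
s=readout.read_state(); print({k:(s[k]) for k in s})
for n in ["scene","top","wrist"]:
    c=vision.camera(n); cv2.imwrite(f"pics/{n}0.png",c["pixels"]); print(n,{k:c[k] for k in c if k!="pixels"})
E
```

```text
pics
{'time': 0.0, 'joint_positions': array([ 1.26038276,  0.33289984, -0.06469446,  1.46094265,  0.02162143,
        1.34990853, -0.08853859]), 'joint_vel': array([ 0.00045668, -0.00057384, -0.00030625, -0.00103607,  0.00075056,
        0.00014939,  0.000863  ]), 'joint_torque': array([-1.99598844e-04, -6.23263407e+01,  2.44097837e-02, -3.89893770e+01,
       -6.13349047e-02,  3.97531979e-02,  1.39994549e-04]), 'ee_pos': array([ 0.17728253, -0.59892042,  0.22173584]), 'eef_rot': array([-0.56624983,  0.42356389, -0.42269882,  0.56681609]), 'ft_force': array([-0.25559695,  0.26369549, -0.75778496]), 'torque': array([ 0.02732157, -0.06411019, -0.00675042]), 'width': 0.08682408459597757}
scene {'fovy': 42.460432205361194, 'cx': 259.9349118227089, 'cy': 201.40107853006558, 'R': array([[ 0.15842338,  0.98734894, -0.00664102],
       [ 0.56720757, -0.09651161, -0.81790041],
       [-0.80819404,  0.12580771, -0.57532148]]), 't': array([-0.05477635, -0.21922432,  2.28629701])}
top {'fovy': 55.66274639561237, 'cx': 256.0039394465444, 'cy': 194.58134038346296, 'R': array([[ 0.01376451, -0.99986849, -0.00857602],
       [-0.98346915, -0.01198904, -0.18067842],
       [ 0.18055184,  0.0109212 , -0.98350483]]), 't': array([-0.04536904,  0.55327208,  1.31659999])}
wrist {'fovy': 66.65315529312095, 'cx': 256.52641720883605, 'cy': 194.8421425064538, 'mount': array([[ 9.99999807e-01, -1.03581381e-04,  6.12493417e-04,
        -1.08210327e-04],
       [-6.14732028e-04, -3.06821840e-01,  9.51766768e-01,
        -1.60990697e-01],
       [ 8.93410408e-05, -9.51766961e-01, -3.06821844e-01,
         8.49540319e-02],
       [ 0.00000000e+00,  0.00000000e+00,  0.00000000e+00,
         1.00000000e+00]])}
```

View pics/scene0.png

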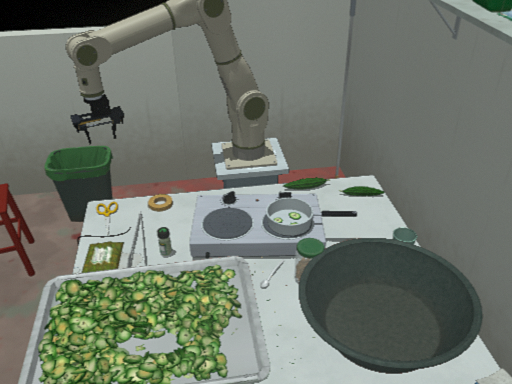

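View pics/top0.png

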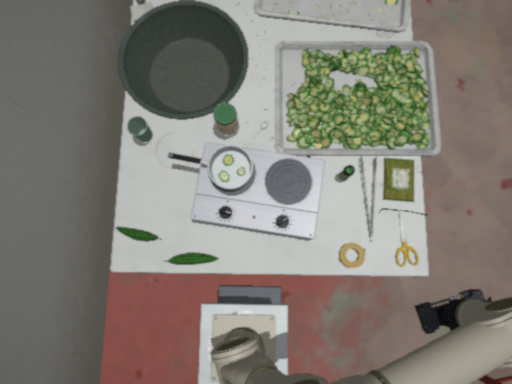

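View pics/wrist0.png

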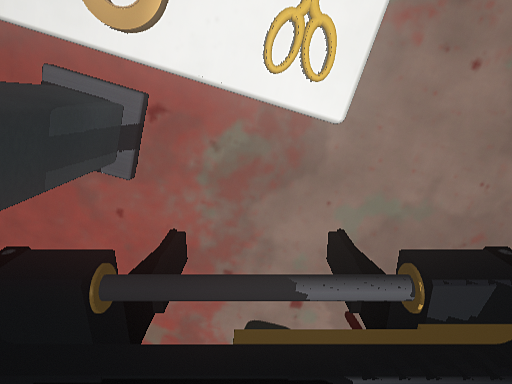

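The pan is on the left ring with its centre near (231,170) in the top view. Its handle points left, and knob_a is near (226,212). The other ring is at (288,180) and knob_b is at (282,221). Next I'll measure these positions.

```bash
cat > h.py <<'E'
import numpy as np, cv2
from scipy.spatial.transform import Rotation as Ro
from bench import readout, vision, r
def cam(n):
    s=readout.read_state(); c=vision.camera(n); c['f']=192/np.tan(np.radians(c['fovy']/2))
    if n=='wrist':
        T=np.eye(4);T[:3,:3]=Ro.from_quat(s['eef_rot']).as_matrix();T[:3,3]=s['ee_pos']
        M=T@c['mount']; c['C']=M[:3,3]; c['Rw']=M[:3,:3]
    else: c['Rw']=c['R'].T; c['C']=-c['R'].T@c['t']
    return c
def ray(c,u,v): 
    d=c['Rw']@np.array([(u-c['cx'])/c['f'],(v-c['cy'])/c['f'],1]); return d/np.linalg.norm(d)
def onz(c,u,v,z):
    d=ray(c,u,v); return c['C']+d*(z-c['C'][2])/d[2]
def proj(c,X):
    p=c['Rw'].T@(np.array(X)-c['C']); return p[:2]/p[2]*c['f']+[c['cx'],c['cy']]
def st():
    s=readout.read_state(); print('t',s['time'],'p',s['ee_pos'].round(4),'F',s['ft_force'].round(1),'w',round(s['width'],4)); print(Ro.from_quat(s['eef_rot']).as_matrix().round(4)); return s
E
python3 - <<'E'
from h import *
s=st()
c=cam('top')
big=cv2.resize(c['pixels'][130:250,150:340],None,fx=4,fy=4,interpolation=cv2.INTER_CUBIC); cv2.imwrite('pics/topz.png',big)
for n,u,v,z in [('pan rim c',231,170,.134),('ringb',288.5,181,.083),('knoba',226,212,.1),('knobb',282,221.5,.1),('handle tip',170,155,.123),('handle in',204,164,.123),('cornFL',192,218,.068),('cornFR',314,238,.068),('cornRL',209,144,.075),('cornRR',325,160,.075)]: print(n,onz(c,u,v,z).round(4))
E
```

```text
t 0.15 p [ 0.1773 -0.599   0.2219] F [-0.2 -0.  -0.9] w 0.0871
[[ 2.838e-01 -3.000e-04  9.589e-01]
 [-9.589e-01  1.000e-03  2.838e-01]
 [-1.000e-03 -1.000e+00 -0.000e+00]]
pan rim c [0.6266 0.0514 0.134 ]
ringb [ 0.6002 -0.1577  0.083 ]
knoba [0.4798 0.0681 0.1   ]
knobb [ 0.4482 -0.1328  0.1   ]
handle tip [0.6829 0.2756 0.123 ]
handle in [0.6506 0.1505 0.123 ]
cornFL [0.4603 0.1954 0.068 ]
cornFR [ 0.3931 -0.2508  0.068 ]
cornRL [0.742  0.1424 0.075 ]
cornRR [ 0.6842 -0.2952  0.075 ]
```

View pics/topz.png

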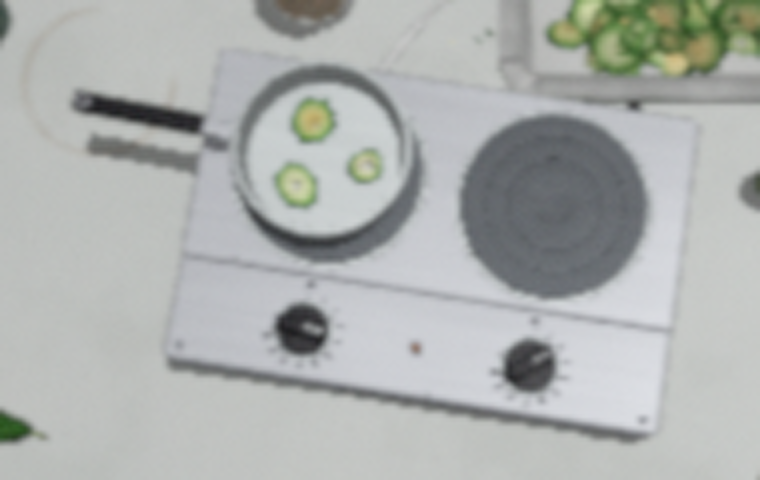

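arm_command(
  targets=[
    [[-0.0176, -0.005, 0.0287, 0, 0, 0], [-0.0176, -0.005, 0.0287, 0, 0, 0], [-0.0176, -0.005, 0.0287, 0, 0, 0], [-0.0176, -0.005, 0.0287, 0, 0, 0], [-0.0176, -0.005, 0.0287, 0, 0, 0], [-0.0176, -0.005, 0.0287, 0, 0, 0], [-0.0176, -0.005, 0.0287, 0, 0, 0], [-0.0176, -0.005, 0.0287, 0, 0, 0], [-0.0176, -0.005, 0.0287, 0, 0, 0], [-0.0176, -0.005, 0.0287, 0, 0, 0], [-0.0176, -0.005, 0.0287, 0, 0, 0], [0, 0, 0, 0, 0, 0]],
  ],
)

```text
time: 1.2
ee_pos: [0.4302, -0.3178, 0.2787]
eef_rot: [-0.568, 0.42, -0.421, 0.57]
ft_force: [0.0, 1.2, 0.5]
width: 0.0869
```

```bash
python3 - <<'E'
from h import *
s=st();print(s['joint_positions'].round(2))
E
```

```text
t 1.2 p [ 0.4302 -0.3178  0.2787] F [0.  1.2 0.5] w 0.0869
[[ 2.929e-01  3.100e-03  9.561e-01]
 [-9.562e-01  1.200e-03  2.929e-01]
 [-2.000e-04 -1.000e+00  3.400e-03]]
[ 0.86  0.13 -0.33  1.6   0.04  1.42 -0.75]
```

arm_command(
  targets=[
    [[-0.0339, 0.002, 0.0156, 0, 0, 0], [-0.0339, 0.002, 0.0156, 0, 0, 0], [-0.0339, 0.002, 0.0156, 0, 0, 0], [-0.0339, 0.002, 0.0156, 0, 0, 0], [-0.0339, 0.002, 0.0156, 0, 0, 0], [-0.0339, 0.002, 0.0156, 0, 0, 0], [-0.0339, 0.002, 0.0156, 0, 0, 0], [-0.0339, 0.002, 0.0156, 0, 0, 0], [-0.0339, 0.002, 0.0156, 0, 0, 0], [-0.0339, 0.002, 0.0156, 0, 0, 0]],
  ],
)

```text
time: 2.03
ee_pos: [0.4784, 0.0468, 0.2576]
eef_rot: [0.566, -0.423, 0.423, -0.566]
ft_force: [0.7, 0.0, -0.6]
width: 0.0872
```

arm_command(
  targets=[
    [[0, 0, 0, 0, -6.4, 0], [0, 0, 0, 0, -6.4, 0], [0, 0, 0, 0, -6.4, 0], [0, 0, 0, 0, -6.4, 0], [0, 0, 0, 0, -6.4, 0], [0, 0, 0, 0, -6.4, 0], [0, 0, 0, 0, -6.4, 0], [0, 0, 0, 0, -6.4, 0], [0, 0, 0, 0, -6.4, 0], [0, 0, 0, 0, -6.4, 0], [0, 0, 0, 0, 0, 0], [0, 0, 0, 0, 0, 0]],
  ],
)

```text
time: 3.03
ee_pos: [0.4785, 0.0451, 0.2575]
eef_rot: [0.705, -0.06, 0.06, -0.705]
ft_force: [0.1, -0.2, 0.1]
width: 0.087
```

```bash
python3 - <<'E'
from h import *
s=st();print(s['joint_positions'].round(2))
c=cam('wrist'); cv2.imwrite('pics/w1.png',c['pixels'])
import pickle; pickle.dump(c,open('w1.pkl','wb'))
E
```

```text
t 3.0333 p [0.4785 0.0451 0.2575] F [ 0.1 -0.2  0.1] w 0.087
[[ 9.856e-01 -0.000e+00  1.688e-01]
 [-1.688e-01 -2.000e-04  9.856e-01]
 [-0.000e+00 -1.000e+00 -2.000e-04]]
[ 0.51  0.04 -0.71  1.74  0.02  1.37 -0.37]
```

View pics/w1.png

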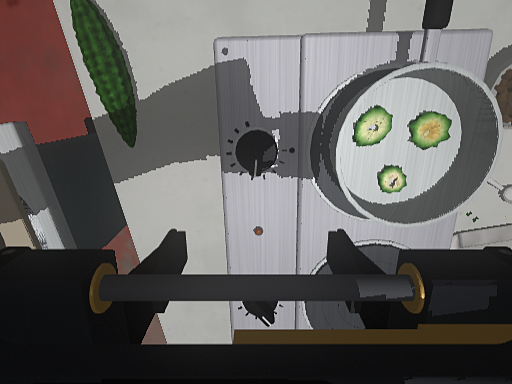

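The wrist view shows knob_a at about (256,150) with its pointer downward, and the black dot at (292,150). I'll zoom in and measure.

```bash
python3 - <<'E'
from h import *
import pickle; c=pickle.load(open('w1.pkl','rb'))
im=c['pixels']; cv2.imwrite('pics/w1z.png',cv2.resize(im[100:205,210:340],None,fx=6,fy=5.7,interpolation=cv2.INTER_LANCZOS4) if 0 else cv2.resize(im[105:200,215:335],None,fx=6,fy=6,interpolation=cv2.INTER_LANCZOS4))
# pan inner/outer rim, tiny
for n,u,v,z in [('knob top',256,150,.102),('dot',292,150,.068),('panrim L',311,135,.134),('panrim R',502,135,.134),('panrim top',420,61,.134),('handle rear edge',450,10,.123),('handle front',423,10,.123)]: print(n,onz(c,u,v,z).round(4))
E
```

```text
knob top [0.4837 0.0786 0.102 ]
dot [0.5253 0.066  0.068 ]
panrim L [0.5391 0.089  0.134 ]
panrim R [0.7198 0.0581 0.134 ]
panrim top [0.6422 0.1373 0.134 ]
handle rear edge [0.674 0.175 0.123]
handle front [0.6505 0.179  0.123 ]
```

View pics/w1z.png

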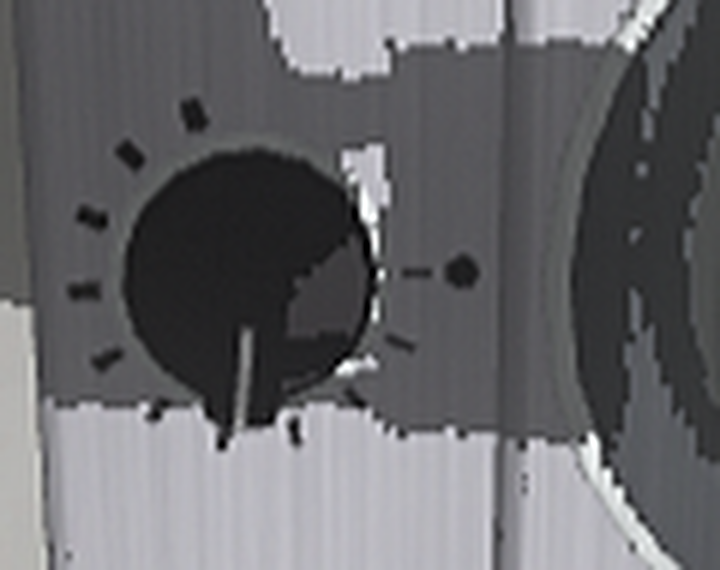

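```bash
python3 - <<'E'
from h import *
import pickle; c=pickle.load(open('w1.pkl','rb'))
P=lambda x,y,z: onz(c,215+(x+.5)/6-.5,105+(y+.5)/6-.5,z)
k=P(250,273,.078);d=P(462,272,.068);a=P(248,328,.102);b=P(238,430,.102)
print('axis',k,'dot',d,'dist',np.linalg.norm(d-k)); 
f=lambda v:np.degrees(np.arctan2(v[1],v[0]))
print('dot dir',f(d-k),'pointer',f(b-a),f(b-k), 'b',b, np.linalg.norm((b-k)[:2]))
print('left,right,top,bottom skirt',P(122,273,.078),P(376,273,.078),P(250,147,.078))
# plate front/edges left side
print('edge pts', P(18,10,.068),P(45,540,.068),P(505,10,.07),P(497,520,.07))
E
```

```text
axis [0.48326287 0.07469104 0.078     ] dot [0.52484931 0.06614283 0.068     ] dist 0.04361769794179983
dot dir -11.615518628854565 pointer -105.28956672025095 -104.67825032755401 b [0.47681221 0.05006452 0.102     ] 0.025457343507678146
left,right,top,bottom skirt [0.45871457 0.07889102 0.078     ] [0.50742547 0.07055705 0.078     ] [0.48732181 0.09835964 0.078     ]
edge pts [0.44771468 0.13028441 0.068     ] [0.43101972 0.02500135 0.068     ] [0.53934431 0.11463465 0.07      ] [0.52500584 0.01401934 0.07      ]
```

arm_command(
  targets=[
    [[0, 0, 0.0298, 0, 0, 0], [0, 0, 0, 0, 5.3, 0], [0, 0.03, 0, 0, 0, 0], [0, 0.03, 0, 0, 0, 0], [0, 0.03, 0, 0, 0, 0], [0, 0.03, 0, 0, 0, 0], [0, 0, 0, 0, 0, 0], [0, 0, 0, 0, 0, 0]],
  ],
  hand=0.6,
)

```text
time: 3.75
ee_pos: [0.4827, 0.0746, 0.1372]
eef_rot: [0.701, -0.093, 0.091, -0.701]
ft_force: [1.0, 0.5, 0.2]
width: 0.0531
```

```bash
python3 - <<'E'
from h import *
s=st();print(s['joint_positions'].round(2))
c=cam('wrist'); im=c['pixels']; cv2.imwrite('pics/w2.png',im)
import pickle; pickle.dump(c,open('w2.pkl','wb'))
print(proj(c,[.4833,.0745,.102]),proj(c,s['ee_pos']))
E
```

```text
t 3.75 p [0.4827 0.0746 0.1372] F [1.  0.5 0.2] w 0.0531
[[ 9.663e-01 -2.600e-03  2.574e-01]
 [-2.574e-01  3.000e-04  9.663e-01]
 [-2.600e-03 -1.000e+00 -4.000e-04]]
[ 0.44  0.17 -0.74  1.89  0.13  1.13 -0.6 ]
[257.29933365 223.06536043] [256.31486007 245.98840279]
```

View pics/w2.png

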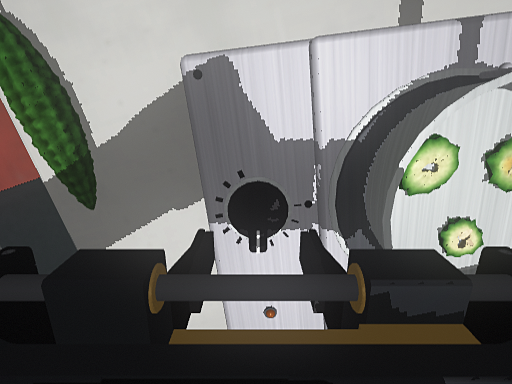

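The pointer tip is at (258,245), and the skirt's centre is near (258,209) between the fingers. I'll check that against the projected axis.

```bash
python3 - <<'E'
from h import *
import pickle; c=pickle.load(open('w2.pkl','rb'))
im=c['pixels']; cv2.imwrite('pics/w2z.png',cv2.resize(im[160:260,190:330],None,fx=5,fy=5,interpolation=cv2.INTER_LANCZOS4))
print(proj(c,[.4833,.0745,.078]), onz(c,258,209.5,.078))
E
```

```text
[257.3153767  211.18907739] [0.48420634 0.07576567 0.078     ]
```

View pics/w2z.png

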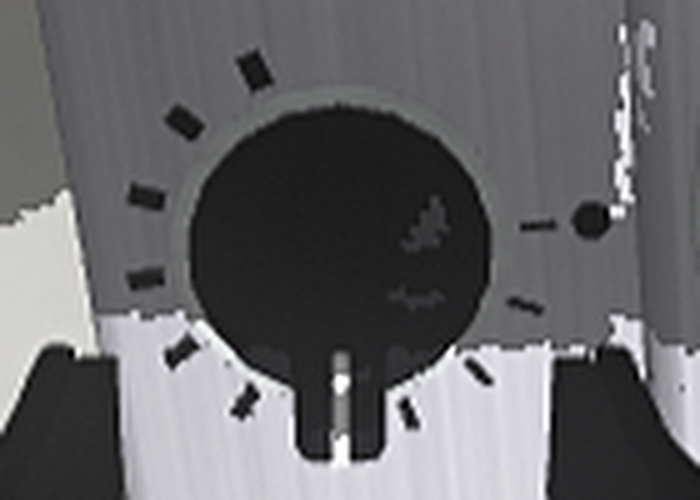

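arm_command(
  targets=[
    [[0.001, 0.018, 0, 0, 0, 0], [0, 0.018, 0, 0, 0, 0], [0, 0.0175, 0, 0, 0, 0], [0, 0, 0, 0, 0, 0]],
  ],
)

```text
time: 4.13
ee_pos: [0.4842, 0.0741, 0.0836]
eef_rot: [0.701, -0.092, 0.091, -0.701]
ft_force: [-0.5, 0.2, -0.6]
width: 0.0522
```

arm_command(
  targets=[
    [[0, 0, 0, 0, 0, 0], [0, 0, 0, 0, 0, 0], [0, 0, 0, 0, 0, 0], [0, 0, 0, 0, 0, 0], [0, 0, 0, 0, 0, 0], [0, 0, 0, 0, 0, 0], [0, 0, 0, 0, 0, 0], [0, 0, 0, 0, 0, 0]],
  ],
  hand=0,
  grip_force=20,
)

```text
time: 4.8
ee_pos: [0.4836, 0.0747, 0.0843]
eef_rot: [0.701, -0.092, 0.09, -0.701]
ft_force: [-5.6, 0.4, 7.8]
width: 0.0139
```

arm_command(
  targets=[
    [[0, 0, 0, 0, -6, 0], [0, 0, 0, 0, -6, 0], [0, 0, 0, 0, -6, 0], [0, 0, 0, 0, -6, 0], [0, 0, 0, 0, -6, 0], [0, 0, 0, 0, -6, 0], [0, 0, 0, 0, -6, 0], [0, 0, 0, 0, -6, 0], [0, 0, 0, 0, 0, 0]],
  ],
)

```text
time: 5.55
ee_pos: [0.4818, 0.0744, 0.0842]
eef_rot: [-0.677, -0.202, 0.207, 0.677]
ft_force: [-17.0, -1.0, 19.1]
width: 0.014
```

```bash
python3 - <<'E'
from h import *
s=st();print(s['joint_positions'].round(2),s['torque'].round(2))
E
```

```text
t 5.55 p [0.4818 0.0744 0.0842] F [-17.   -1.   19.1] w 0.014
[[ 0.8329 -0.0057 -0.5534]
 [ 0.5534 -0.0017  0.8329]
 [-0.0057 -1.      0.0018]]
[ 0.52  0.27 -0.85  1.94  0.24  1.04  0.16] [-0.26  3.58  0.  ]
```

arm_command(
  targets=[
    [[-0.0025, -0.003, 0.0017, 0, 0, 0], [0, 0, 0, 0, 0, 0]],
  ],
)

```text
time: 5.72
ee_pos: [0.4812, 0.0747, 0.0863]
eef_rot: [-0.677, -0.202, 0.202, 0.678]
ft_force: [5.3, 3.3, -10.5]
width: 0.0138
```

```bash
python3 - <<'E'
from h import *
s=st();print(s['joint_positions'].round(2),s['torque'].round(2))
for n in ['wrist','scene']:
    c=cam(n); im=c['pixels']; cv2.imwrite(f'pics/{n}3.png',im if n=='wrist' else cv2.resize(im[130:280,170:400],None,fx=3,fy=3))
E
```

```text
t 5.7167 p [0.4812 0.0747 0.0863] F [  5.3   3.3 -10.5] w 0.0138
[[ 8.367e-01  5.000e-04 -5.477e-01]
 [ 5.477e-01  1.000e-03  8.367e-01]
 [ 1.000e-03 -1.000e+00  6.000e-04]]
[ 0.53  0.26 -0.85  1.94  0.23  1.04  0.16] [ 0.68 -1.04  0.07]
```

View pics/wrist3.png

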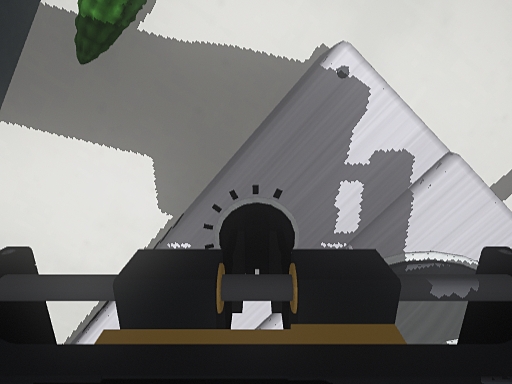

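View pics/scene3.png

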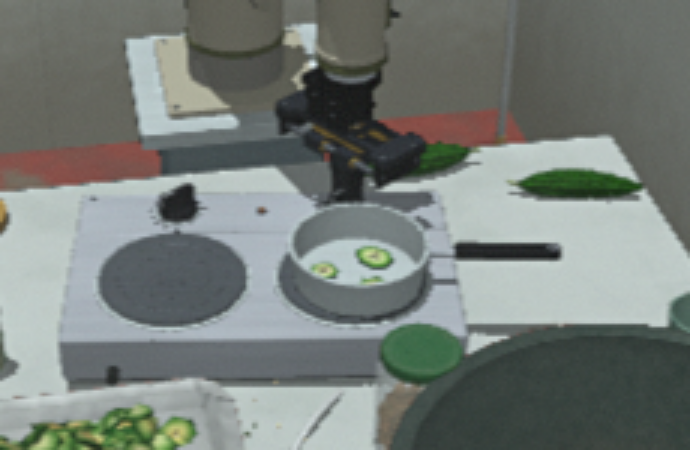

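arm_command(
  targets=[
    [[0, 0, 0, 0, -6, 0], [0, 0, 0, 0, -6, 0], [0, 0, 0, 0, -6, 0], [0, 0, 0, 0, -6, 0], [0, 0, 0, 0, -6, 0], [0, 0, 0, 0, -6, 0], [0, 0, 0, 0, -6, 0], [0, 0, 0, 0, 0, 0]],
  ],
)

```text
time: 6.48
ee_pos: [0.4801, 0.0732, 0.0862]
eef_rot: [-0.559, -0.432, 0.434, 0.559]
ft_force: [-3.6, -4.3, -2.0]
width: 0.0137
```

```bash
python3 - <<'E'
from h import *
s=st();print(s['joint_positions'].round(2),s['torque'].round(2))
c=cam('wrist'); im=c['pixels']; cv2.imwrite('pics/w4.png',im)
E
```

```text
t 6.4833 p [0.4801 0.0732 0.0862] F [-3.6 -4.3 -2. ] w 0.0137
[[ 0.2499 -0.0031 -0.9683]
 [ 0.9683 -0.0018  0.2499]
 [-0.0025 -1.      0.0025]]
[ 0.63  0.3  -0.97  1.94  0.28  1.05  0.85] [-0.74  0.68  0.01]
```

View pics/w4.png

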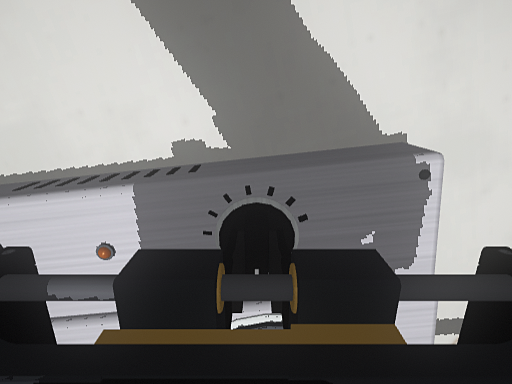

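arm_command(
  targets=[
    [[0, 0, 0, 0, -3, 0], [0, 0, 0, 0, -3, 0], [0, 0, 0, 0, -3, 0], [0, 0, 0, 0, -2, 0], [0, 0, 0, 0, 0, 0], [0, 0, 0, 0, 0, 0]],
  ],
)

```text
time: 7.03
ee_pos: [0.4799, 0.0729, 0.0863]
eef_rot: [-0.516, -0.481, 0.484, 0.517]
ft_force: [-5.4, -5.0, -0.9]
width: 0.0144
```

```bash
python3 - <<'E'
from h import *
s=st();print(s['joint_positions'].round(2),s['torque'].round(2))
R=Ro.from_quat(s['eef_rot']).as_matrix(); print(np.degrees(np.arctan2(-R[1,2],-R[0,2])))
E
```

```text
t 7.0333 p [0.4799 0.0729 0.0863] F [-5.4 -5.  -0.9] w 0.0144
[[ 0.0684 -0.0038 -0.9977]
 [ 0.9977 -0.002   0.0684]
 [-0.0023 -1.      0.0036]]
[ 0.65  0.31 -1.    1.94  0.3   1.06  1.03] [-0.99  1.09 -0.56]
-3.9216253451837995
```

arm_command(
  targets=[
    [[0, 0, 0, 0, 0, 0], [0, 0, 0, 0, 0, 0], [0, 0, 0, 0, 0, 0], [0, 0, 0, 0, 0, 0], [0, 0, 0, 0, 0, 0], [0, -0.03, 0, 0, 0, 0], [0, -0.03, 0, 0, 0, 0], [0, -0.04, 0, 0, 0, 0], [0, -0.04, 0, 0, 0, 0], [0, 0, 0, 0, 0, 0], [0, 0, 0, 0, 0, 0]],
  ],
  hand=0.6,
)

```text
time: 7.95
ee_pos: [0.4827, 0.0747, 0.2291]
eef_rot: [0.518, 0.484, -0.482, -0.515]
ft_force: [-0.2, -0.6, -0.1]
width: 0.0521
```

```bash
python3 - <<'E'
from h import *
import pickle
s=st();print(s['joint_positions'].round(2),s['torque'].round(2))
c=cam('wrist'); im=c['pixels']; cv2.imwrite('pics/w5.png',im);pickle.dump(c,open('w5.pkl','wb'))
c=cam('top'); im=c['pixels']; cv2.imwrite('pics/top5.png',im);pickle.dump(c,open('top5.pkl','wb'))
E
```

```text
t 7.95 p [0.4827 0.0747 0.2291] F [-0.2 -0.6 -0.1] w 0.0521
[[ 6.670e-02  4.400e-03 -9.978e-01]
 [ 9.978e-01 -8.000e-04  6.670e-02]
 [-5.000e-04 -1.000e+00 -4.500e-03]]
[ 0.77  0.12 -1.07  1.76  0.11  1.32  1.18] [ 0.06 -0.19  0.  ]
```

View pics/w5.png

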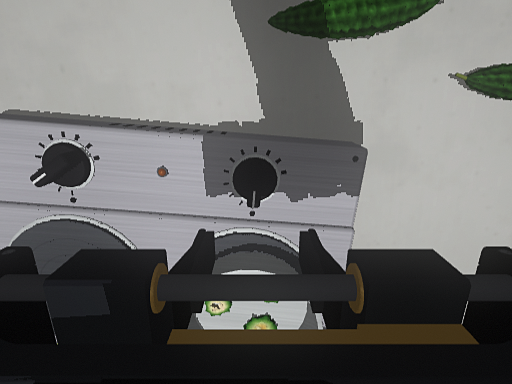

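Knob_a's pointer, from (255,178), now points down at the dot at (252,213). I'll check the angle on a zoomed crop.

```bash
python3 - <<'E'
from h import *
import pickle; c=pickle.load(open('w5.pkl','rb'))
im=c['pixels']; cv2.imwrite('pics/w5z.png',cv2.resize(im[140:225,195:315],None,fx=6,fy=6,interpolation=cv2.INTER_LANCZOS4))
E
```

```text
(no output)
```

View pics/w5z.png

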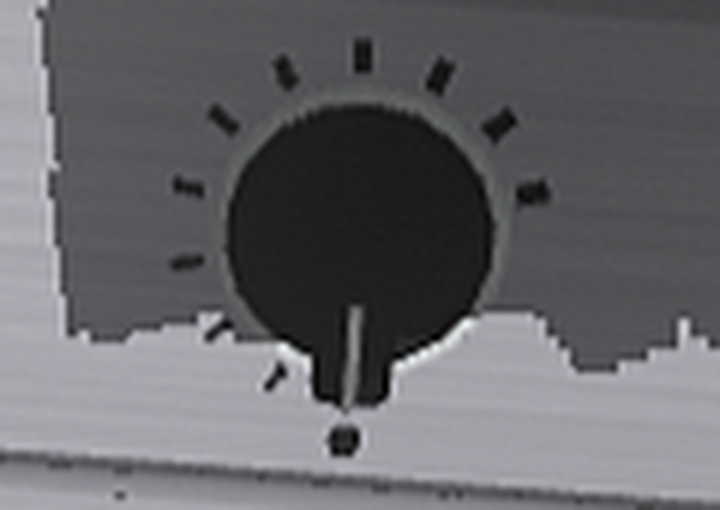

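View pics/top5.png

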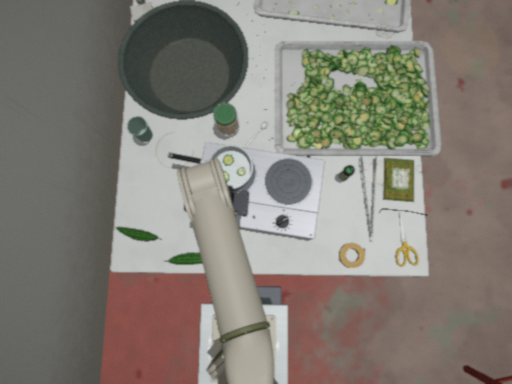

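```bash
python3 - <<'E'
from h import *
import pickle; c=pickle.load(open('w5.pkl','rb'))
P=lambda x,y,z: onz(c,195+(x+.5)/6-.5,140+(y+.5)/6-.5,z)
f=lambda v:np.degrees(np.arctan2(v[1],v[0]))
k=P(360,236,.078);d=P(344,440,.068);a=P(357,307,.102);b=P(347.5,405,.102)
e=P(0,458,.07);g=P(718,505,.07)
print(k,'dot',f(d-k),'ptr',f(b-a),f(b-k),'seam',f(e-g)+90, f(P(170,263,.068)-P(170,263,.068)))
# knob B and ring b, full-res coordinates
for n,p in {'kb':(67,164,.078),'dotb':(73,199,.068)}.items(): print(n,onz(c,*p))
ka=k; kb=onz(c,67,164,.078); print('yaw',f(ka-kb)-90,np.linalg.norm(ka-kb))
E
```

```text
[0.4804201  0.07258507 0.078     ] dot -8.117126654973276 ptr -9.256734407476271 -8.667999874346783 seam -7.835445497422455 0.0
kb [ 0.45021574 -0.12962762  0.078     ]
dotb [ 0.49318286 -0.14047331  0.068     ]
yaw -8.49541897917851 0.2044560472822012
```

```bash
python3 - <<'E'
from h import *
import pickle
c=pickle.load(open('top5.pkl','rb')); s=cam('scene')
cv2.imwrite('pics/sc6.png',cv2.resize(s['pixels'][170:300,240:440],None,fx=4,fy=4)); cv2.imwrite('pics/top6.png',cv2.resize(c['pixels'][80:200,110:250],None,fx=5,fy=5))
def tri(u,v,a,b):
    d1=ray(c,u,v);d2=ray(s,a,b);A=np.stack([d1,-d2],1);x=np.linalg.lstsq(A,s['C']-c['C'],rcond=None)[0];p=c['C']+d1*x[0];q=s['C']+d2*x[1];return (p+q)/2,np.linalg.norm(p-q)
print('lid',tri(224.5,112,311,247)); print('glass',tri(137,124,404,233))
E
```

```text
lid (array([0.84542598, 0.08116221, 0.13545728]), np.float64(0.0004756217589807456))
glass (array([0.80343498, 0.40694864, 0.11455626]), np.float64(0.0013547388983180233))
```

View pics/sc6.png

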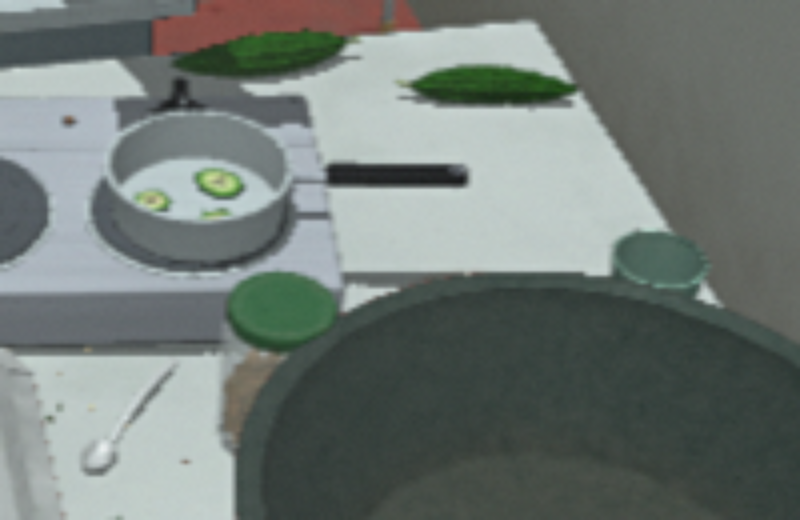

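View pics/top6.png

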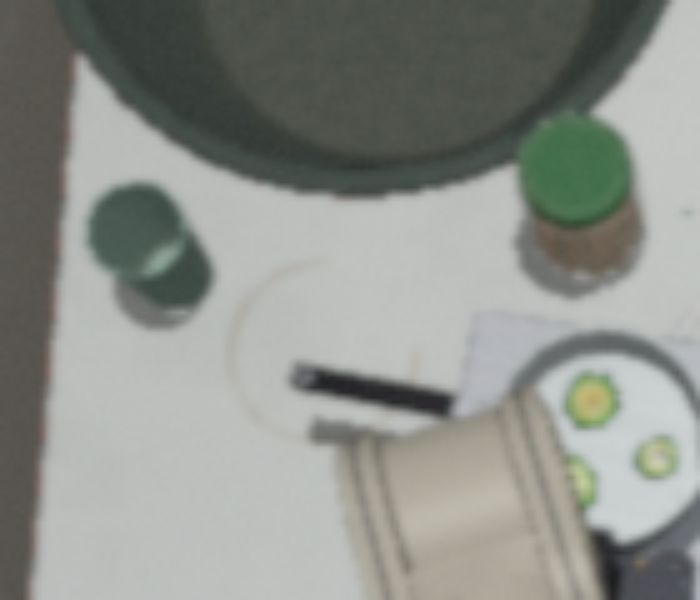

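arm_command(
  targets=[
    [[0, 0, 0, 0, 7, 0], [0, 0, 0, 0, 7, 0], [0, 0, 0, 0, 7, 0], [0, 0, 0, 0, 7, 0], [0, 0, 0, 0, 7, 0], [0, 0, 0, 0, 7, 0], [0, 0, 0, 0, 7, 0], [0, 0, 0, 0, 7, 0], [0, 0, 0, 0, 7, 0], [0, 0, 0, 0, 7, 0], [0, 0, 0, 0, 7, 0], [0, 0, 0, 0, 7, 0]],
  ],
)

```text
time: 9.1
ee_pos: [0.4807, 0.0745, 0.2256]
eef_rot: [-0.707, -0.011, 0.012, 0.707]
ft_force: [-0.2, -0.7, -0.4]
width: 0.0523
```

arm_command(
  targets=[
    [[0, 0, 0, 0, 7, 0], [0, 0, 0, 0, 7, 0], [0, 0, 0, 0, 2.5, 0], [0, 0, 0, 0, 0, 0], [0, 0, 0, 0, 0, 0]],
  ],
)

```text
time: 9.52
ee_pos: [0.4809, 0.0745, 0.226]
eef_rot: [0.702, -0.088, 0.087, -0.702]
ft_force: [-0.7, -0.9, 0.4]
width: 0.0523
```

```bash
python3 - <<'E'
from h import *
import pickle
s=st();print(s['joint_positions'].round(2))
R=Ro.from_quat(s['eef_rot']).as_matrix(); print(np.degrees(np.arctan2(R[1,2],R[0,2])), R.T@(np.array([.664,.201,.2])-s['ee_pos']))
c=cam('wrist'); im=c['pixels']; cv2.imwrite('pics/w7.png',im);pickle.dump(c,open('w7.pkl','wb'))
E
```

```text
t 9.5167 p [0.4809 0.0745 0.226 ] F [-0.7 -0.9  0.4] w 0.0523
[[ 9.695e-01 -1.800e-03  2.449e-01]
 [-2.449e-01  2.000e-04  9.695e-01]
 [-1.800e-03 -1.000e+00 -3.000e-04]]
[ 0.64  0.1  -0.92  1.77  0.08  1.31 -0.55]
75.82218316350269 [0.14658902 0.02572095 0.16752718]
```

View pics/w7.png

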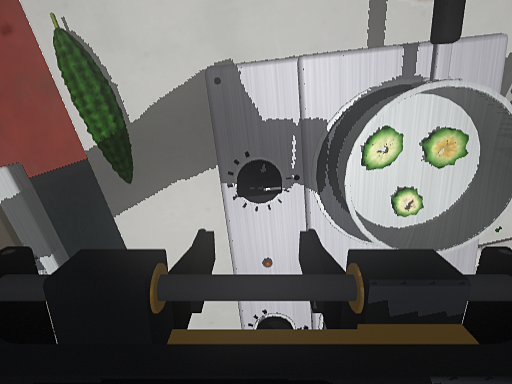

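arm_command(
  targets=[
    [[0.0245, 0, 0.028, 0, 0, 0], [0.0245, 0, 0.028, 0, 0, 0], [0.0245, 0, 0.028, 0, 0, 0], [0.0245, 0, 0.028, 0, 0, 0], [0.0245, 0, 0.028, 0, 0, 0], [0.0245, 0, 0.028, 0, 0, 0], [0, 0, 0, 0, 0, 0], [0, 0, 0, 0, 0, 0]],
  ],
)

```text
time: 10.23
ee_pos: [0.6653, 0.2028, 0.2245]
eef_rot: [-0.701, 0.088, -0.085, 0.702]
ft_force: [-0.7, -0.3, 0.6]
width: 0.0519
```

```bash
python3 - <<'E'
from h import *
import pickle
s=st();print(s['joint_positions'].round(2))
c=cam('wrist'); im=c['pixels']; cv2.imwrite('pics/w8.png',im);pickle.dump(c,open('w8.pkl','wb'))
E
```

```text
t 10.2333 p [0.6653 0.2028 0.2245] F [-0.7 -0.3  0.6] w 0.0519
[[ 9.698e-01 -3.700e-03  2.437e-01]
 [-2.437e-01  1.200e-03  9.698e-01]
 [-3.800e-03 -1.000e+00  3.000e-04]]
[ 0.16  0.63 -0.85  1.2   0.46  1.5  -0.87]
```

View pics/w8.png

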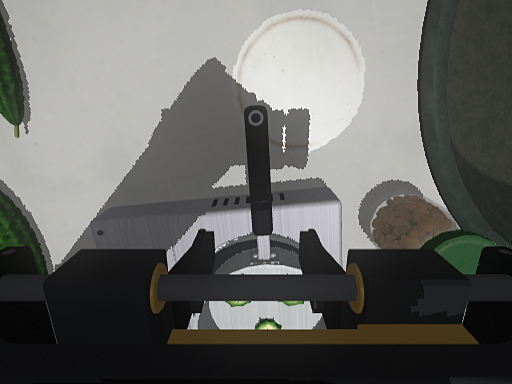

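The handle runs from about (261,232) to (256,108). I'll compute its axis and the grip point.

```bash
python3 - <<'E'
from h import *
import pickle; c=pickle.load(open('w8.pkl','rb'))
im=c['pixels']; cv2.imwrite('pics/w8z.png',cv2.resize(im[95:245,225:300],None,fx=4,fy=4,interpolation=cv2.INTER_CUBIC))
m=(im.max(2)<60).astype(np.uint8); 
L=[]
for v in range(115,236,10):
    x=np.where(m[v,235:290])[0]+235; print(v,x.min(),x.max(),len(x)); L.append((v,(x.min()+x.max())/2))
tip=onz(c,257,106,.131); 
pts=np.array([onz(c,u,v,.131) for v,u in L]); print(pts.round(4)); print('tip',tip)
d=pts[0]-pts[-1];print(np.degrees(np.arctan2(d[1],d[0])))
s=readout.read_state();print(proj(c,s['ee_pos']))
E
```

```text
115 244 266 17
125 245 267 17
135 245 267 23
145 246 268 23
155 247 268 22
165 248 269 22
175 248 269 22
185 249 270 22
195 250 283 27
205 251 271 21
215 252 271 20
225 252 272 21
235 257 258 2
[[0.6817 0.2744 0.131 ]
 [0.6805 0.2663 0.131 ]
 [0.6785 0.2581 0.131 ]
 [0.6773 0.2496 0.131 ]
 [0.6756 0.241  0.131 ]
 [0.6742 0.2322 0.131 ]
 [0.672  0.2233 0.131 ]
 [0.6707 0.2141 0.131 ]
 [0.6746 0.2033 0.131 ]
 [0.6674 0.195  0.131 ]
 [0.6655 0.1853 0.131 ]
 [0.6635 0.1753 0.131 ]
 [0.6568 0.1662 0.131 ]]
tip [0.68513047 0.28104795 0.131     ]
77.04312376076707
[256.1912969  248.70907706]
```

View pics/w8z.png

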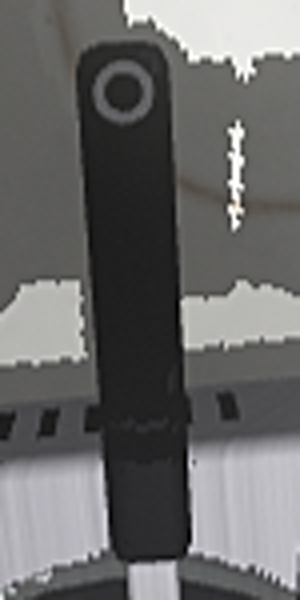

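arm_command(
  targets=[
    [[0.0035, 0.02, 0, 0, -3.2, 0], [0, 0.03, 0, 0, 0, 0], [0, 0.03, 0, 0, 0, 0], [0, 0.02, 0, 0, 0, 0], [0, 0.018, 0, 0, 0, 0], [0, 0, 0, 0, 0, 0], [0, 0, 0, 0, 0, 0]],
  ],
)

```text
time: 10.87
ee_pos: [0.6682, 0.1986, 0.1095]
eef_rot: [0.704, -0.069, 0.069, -0.703]
ft_force: [-1.4, -0.5, 1.4]
width: 0.0524
```

```bash
python3 - <<'E'
from h import *
import pickle
s=st();print(s['joint_positions'].round(2))
c=cam('wrist'); im=c['pixels']; cv2.imwrite('pics/w9.png',im);pickle.dump(c,open('w9.pkl','wb'))
c=cam('scene'); cv2.imwrite('pics/s9.png',cv2.resize(c['pixels'][120:300,180:440],None,fx=3,fy=3))
E
```

```text
t 10.8667 p [0.6682 0.1986 0.1095] F [-1.4 -0.5  1.4] w 0.0524
[[ 9.812e-01 -4.000e-04  1.932e-01]
 [-1.932e-01 -1.100e-03  9.812e-01]
 [-2.000e-04 -1.000e+00 -1.200e-03]]
[ 0.18  0.71 -0.83  1.34  0.52  1.31 -0.85]
```

View pics/w9.png

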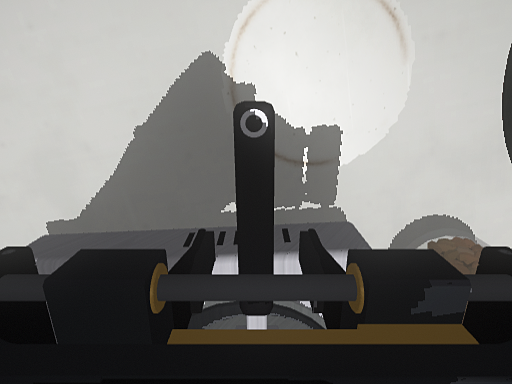

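View pics/s9.png

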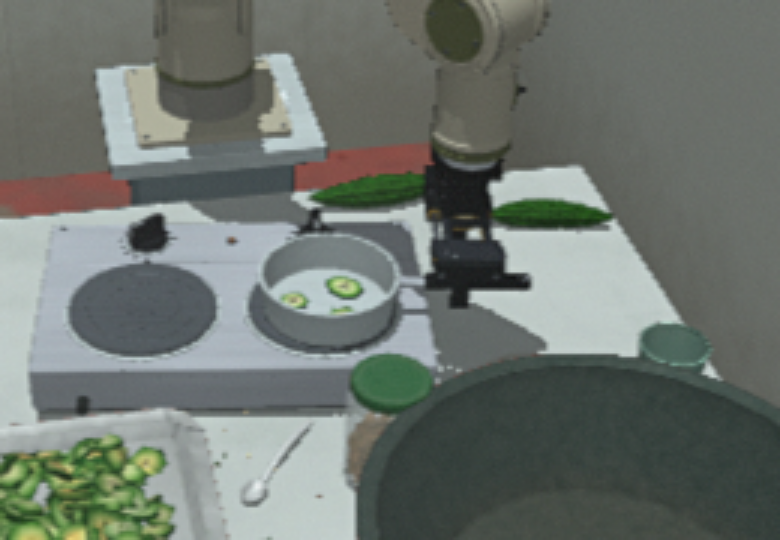

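arm_command(
  targets=[
    [[0, 0.003, 0, 0, 0, 0], [0, 0, 0, 0, 0, 0], [0, 0, 0, 0, 0, 0], [0, 0, 0, 0, 0, 0], [0, 0, 0, 0, 0, 0], [0, 0, 0, 0, 0, 0], [0, 0, 0, 0, 0, 0], [0, 0, 0, 0, 0, 0], [0, 0, 0, 0, 0, 0]],
  ],
  hand=0,
  grip_force=15,
)

```text
time: 11.72
ee_pos: [0.6688, 0.2002, 0.1061]
eef_rot: [-0.704, 0.068, -0.068, 0.704]
ft_force: [-1.1, 0.1, 1.1]
width: 0.0197
```

```bash
python3 - <<'E'
from h import *
import pickle
s=st();print(s['joint_positions'].round(2),s['torque'].round(2))
c=cam('top'); im=c['pixels']; cv2.imwrite('pics/top10.png',cv2.resize(im[100:260,140:340],None,fx=4,fy=4,interpolation=cv2.INTER_CUBIC));pickle.dump(c,open('top10.pkl','wb'))
E
```

```text
t 11.7167 p [0.6688 0.2002 0.1061] F [-1.1  0.1  1.1] w 0.0197
[[ 9.813e-01  1.000e-04  1.926e-01]
 [-1.926e-01  1.000e-04  9.813e-01]
 [ 1.000e-04 -1.000e+00  1.000e-04]]
[ 0.17  0.71 -0.83  1.34  0.52  1.31 -0.86] [0.   0.09 0.04]
```

View pics/top10.png

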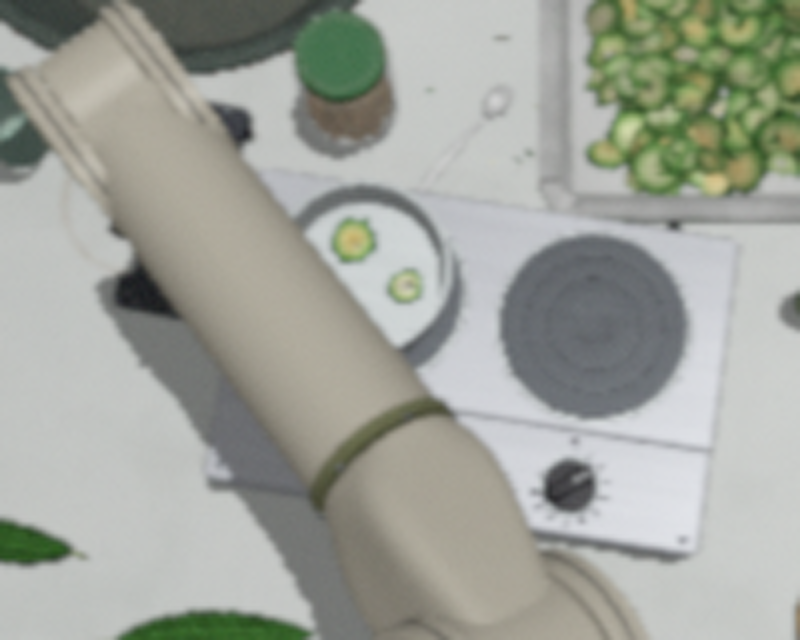

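```bash
python3 - <<'E'
from h import *
import pickle; c=pickle.load(open('top10.pkl','rb'))
rb=onz(c,288.1,180.9,.083)
im0=cv2.imread('pics/top0.png')
p=onz(c,230.4,167.9,.134)
# ring fit by dark-grey mask
hsv=cv2.cvtColor(c['pixels'],cv2.COLOR_BGR2HSV); g=c['pixels'].max(2)
m=((g<140)&(hsv[...,1]<50)).astype(np.uint8); m[:,:255]=0;m[:,325:]=0;m[:150]=0;m[208:]=0
n,l,stt,ce=cv2.connectedComponentsWithStats(m); i=1+stt[1:,4].argmax(); print(stt[i],ce[i],onz(c,*ce[i],.083))
# pan base/interior bright from first image
g0=im0.min(2); m=(g0>0).astype(np.uint8)
print('ringb',rb,'pan',p, 'delta',rb-p)
s=readout.read_state();R=Ro.from_quat(s['eef_rot']).as_matrix(); print('tool',R.T@((rb-p)*[1,1,0]))
print('from tip est', np.linalg.norm((s['ee_pos']-p)[:2]), R.T@((s['ee_pos']-p)))
E
```

```text
[ 265  159   46   45 1619] [287.74181594 180.94996912] [ 0.60034593 -0.15492438  0.083     ]
ringb [ 0.60055033 -0.15624513  0.083     ] pan [0.63427077 0.05373706 0.134     ] delta [-0.03372044 -0.20998219 -0.051     ]
tool [ 7.35618947e-03 -1.43589027e-05 -2.12545229e-01]
from tip est 0.15042509392855916 [0.00564033 0.02786576 0.15031733]
```

arm_command(
  targets=[
    [[0, 0, -0.005, 0, 0, 0], [0.0004, 0, -0.01, 0, 0, 0], [0.0004, 0, -0.01, 0, 0, 0], [0.0004, 0, -0.01, 0, 0, 0], [0.0004, 0, -0.01, 0, 0, 0], [0.0004, 0, -0.01, 0, 0, 0], [0.0004, 0, -0.01, 0, 0, 0], [0.0004, 0, -0.01, 0, 0, 0], [0.0004, 0, -0.01, 0, 0, 0], [0.0004, 0, -0.01, 0, 0, 0], [0.0004, 0, -0.01, 0, 0, 0]],
  ],
)

```text
time: 12.68
ee_pos: [0.6523, 0.0953, 0.1061]
eef_rot: [-0.704, 0.068, -0.068, 0.704]
ft_force: [1.0, 4.4, 0.8]
width: 0.02
```

```bash
python3 - <<'E'
from h import *
s=st();print(s['joint_positions'].round(2),s['torque'].round(2))
c=cam('scene'); cv2.imwrite('pics/s11.png',cv2.resize(c['pixels'][120:300,180:440],None,fx=3,fy=3))
E
```

```text
t 12.6833 p [0.6523 0.0953 0.1061] F [1.  4.4 0.8] w 0.02
[[ 9.813e-01  1.000e-04  1.927e-01]
 [-1.927e-01  0.000e+00  9.813e-01]
 [ 1.000e-04 -1.000e+00  1.000e-04]]
[ 0.37  0.64 -0.84  1.46  0.48  1.26 -0.72] [ 1.04 -0.22 -0.06]
```

View pics/s11.png

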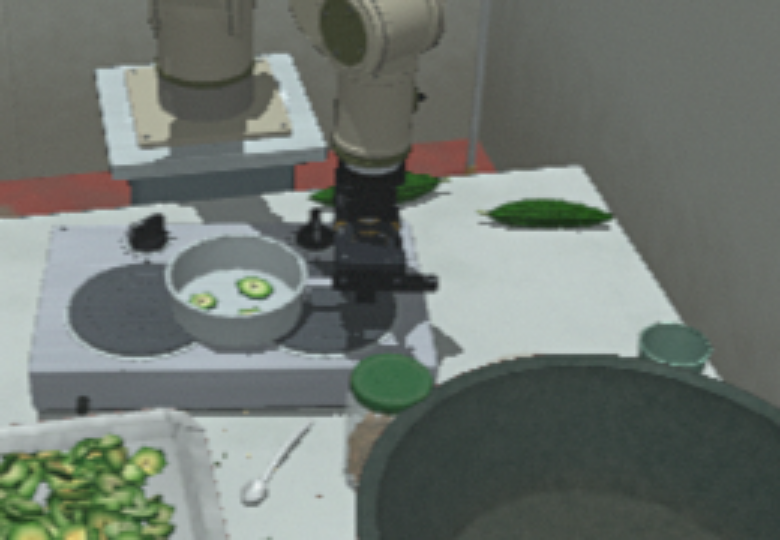

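The pan is halfway across, level and sliding smoothly, so I'll continue.

arm_command(
  targets=[
    [[0.0004, 0, -0.01, 0, 0, 0], [0.0004, 0, -0.01, 0, 0, 0], [0.0004, 0, -0.01, 0, 0, 0], [0.0004, 0, -0.01, 0, 0, 0], [0.0004, 0, -0.01, 0, 0, 0], [0.0004, 0, -0.01, 0, 0, 0], [0.0004, 0, -0.01, 0, 0, 0], [0.0004, 0, -0.01, 0, 0, 0], [0.0004, 0, -0.01, 0, 0, 0], [0.0004, 0, -0.01, 0, 0, 0], [0, 0, -0.006, 0, 0, 0], [0, 0, 0, 0, 0, 0]],
  ],
)

```text
time: 13.73
ee_pos: [0.6358, -0.0109, 0.106]
eef_rot: [0.704, -0.069, 0.069, -0.703]
ft_force: [0.6, -1.7, 2.2]
width: 0.0197
```

```bash
python3 - <<'E'
from h import *
import pickle
s=st();print(s['joint_positions'].round(2),s['torque'].round(2))
c=cam('scene'); cv2.imwrite('pics/s12.png',cv2.resize(c['pixels'][120:300,180:440],None,fx=3,fy=3))
c=cam('top'); im=c['pixels']; cv2.imwrite('pics/top12.png',cv2.resize(im[100:260,140:340],None,fx=4,fy=4,interpolation=cv2.INTER_CUBIC));pickle.dump(c,open('top12.pkl','wb'))
E
```

```text
t 13.7333 p [ 0.6358 -0.0109  0.106 ] F [ 0.6 -1.7  2.2] w 0.0197
[[ 9.808e-01 -3.000e-04  1.948e-01]
 [-1.948e-01 -1.700e-03  9.808e-01]
 [ 0.000e+00 -1.000e+00 -1.800e-03]]
[ 0.56  0.59 -0.84  1.53  0.46  1.23 -0.55] [-0.48 -0.07 -0.01]
```

View pics/s12.png

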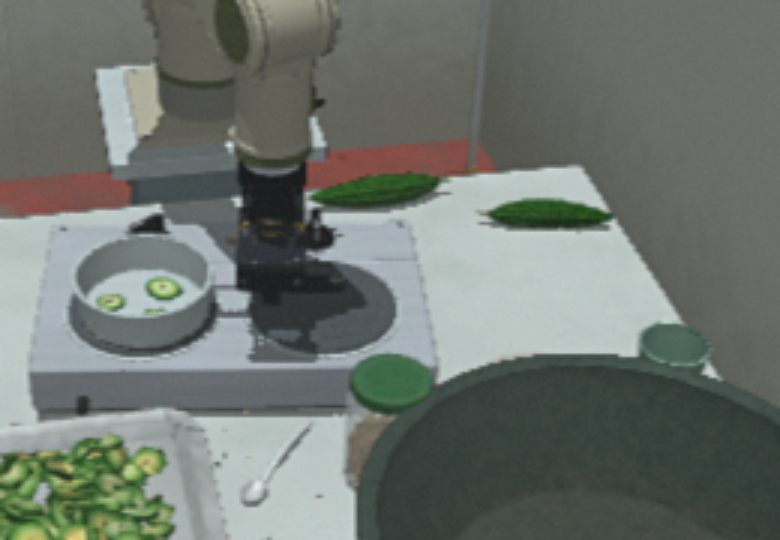

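View pics/top12.png

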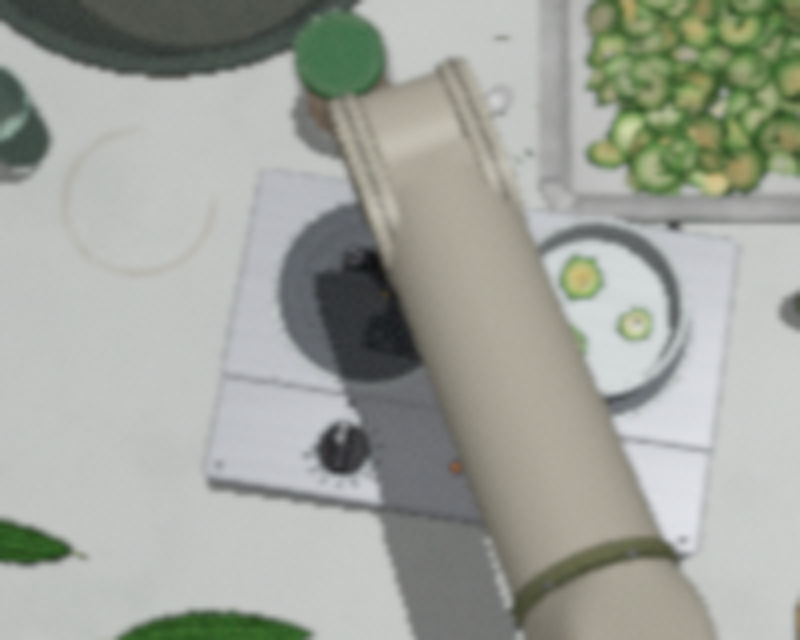

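arm_command(
  targets=[
    [[0, 0, 0, 0, 0, 0], [0, 0, 0, 0, 0, 0], [0, 0, 0, 0, 0, 0], [0, 0, 0, 0, 0, 0], [0, 0, 0, 0, 0, 0], [0, -0.02, 0, 0, 0, 0], [0, -0.03, 0, 0, 0, 0], [0, -0.03, 0, 0, 0, 0], [0, -0.03, 0, 0, 0, 0], [0, -0.03, 0, 0, 0, 0], [0, 0, 0, 0, 0, 0]],
  ],
  hand=0.6,
)

```text
time: 14.75
ee_pos: [0.638, -0.0075, 0.2525]
eef_rot: [-0.703, 0.066, -0.071, 0.704]
ft_force: [0.1, 0.4, 0.2]
width: 0.0521
```

arm_command(
  targets=[
    [[-0.01, 0, 0.035, 0, 0, 0], [-0.01, 0, 0.035, 0, 0, 0], [-0.01, 0, 0.035, 0, 0, 0], [-0.01, 0, 0.035, 0, 0, 0], [-0.01, 0, 0.035, 0, 0, 0], [-0.01, 0, 0.035, 0, 0, 0], [-0.01, 0, 0.035, 0, 0, 0], [0, 0, 0, 0, 0, 0], [0, 0, 0, 0, 0, 0]],
  ],
)

```text
time: 15.5
ee_pos: [0.6131, 0.2488, 0.2458]
eef_rot: [-0.704, 0.067, -0.066, 0.704]
ft_force: [-0.1, -1.6, -0.5]
width: 0.0522
```

```bash
python3 - <<'E'
from h import *
import pickle
s=st();print(s['joint_positions'].round(2),s['torque'].round(2))
c=cam('scene'); cv2.imwrite('pics/s13.png',cv2.resize(c['pixels'][120:300,100:440],None,fx=2.3,fy=2.3))
c=cam('top'); im=c['pixels']; cv2.imwrite('pics/top13.png',cv2.resize(im[100:260,160:360],None,fx=4,fy=4,interpolation=cv2.INTER_CUBIC));pickle.dump(c,open('top13.pkl','wb'))
E
```

```text
t 15.5 p [0.6131 0.2488 0.2458] F [-0.1 -1.6 -0.5] w 0.0522
[[ 9.823e-01 -6.000e-04  1.874e-01]
 [-1.874e-01  1.000e-03  9.823e-01]
 [-8.000e-04 -1.000e+00  8.000e-04]]
[ 0.15  0.56 -0.92  1.28  0.43  1.51 -0.91] [-0.05 -0.15  0.03]
```

View pics/s13.png

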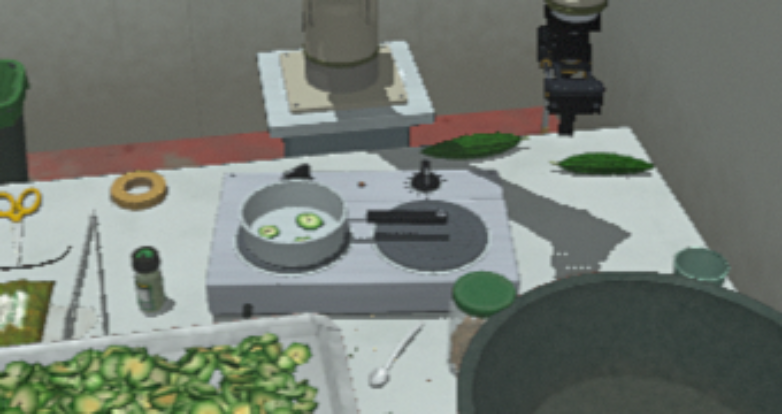

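View pics/top13.png

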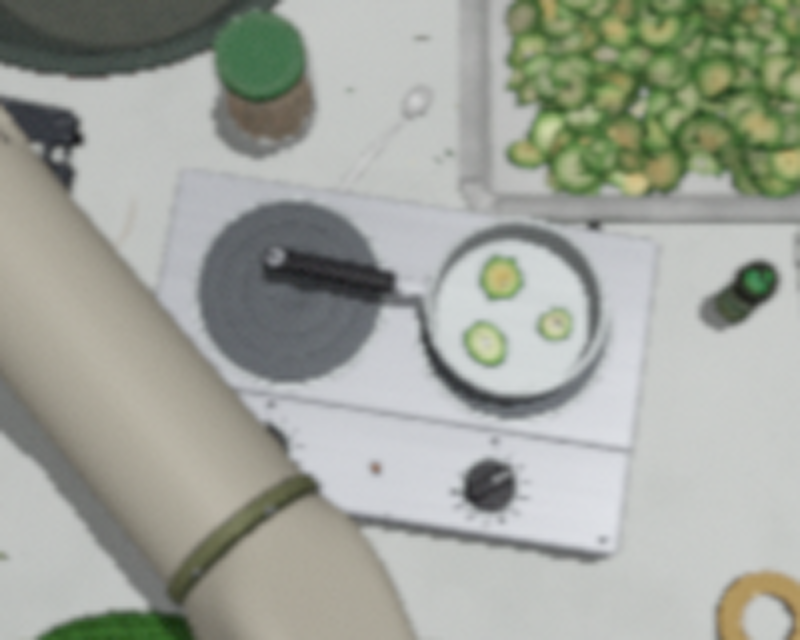

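```bash
python3 - <<'E'
from h import *
import pickle; c=pickle.load(open('top13.pkl','rb')); c0=cv2.imread('pics/top0.png')
p=onz(c,288.7,177.6,.134); rb=onz(c,287.95,180.9,.083); print(p,rb,np.hypot(*(p-rb)[:2]))
# bright pan floor (z~.086): mask in both frames
for im,b in ((c0,(200,140,262,205)),(c['pixels'],(258,145,320,212))):
    g=im.min(2); 
    gb=im.astype(int); 
    x0,y0,x1,y1=b; e=cv2.Canny(im,60,150)[y0:y1,x0:x1]
    cir=cv2.HoughCircles(cv2.GaussianBlur(cv2.resize(cv2.cvtColor(im,cv2.COLOR_BGR2GRAY)[y0:y1,x0:x1],None,fx=4,fy=4,interpolation=cv2.INTER_CUBIC),(5,5),0),cv2.HOUGH_GRADIENT,1,20,param1=100,param2=25,minRadius=65,maxRadius=105)
    if cir is not None:
        for q in cir[0][:4]: print('circle',x0+q[0]/4,y0+q[1]/4,q[2]/4, onz(c,x0+q[0]/4,y0+q[1]/4,.134), onz(c,x0+q[0]/4,y0+q[1]/4,.083))
s=cam('scene'); im=s['pixels']
cv2.imwrite('pics/s13z.png',cv2.resize(im[185:260,190:320],None,fx=6,fy=6,interpolation=cv2.INTER_CUBIC))
def circ(P,rr): 
    return [proj(s,[P[0]+rr*np.cos(t),P[1]+rr*np.sin(t),P[2]]) for t in np.linspace(0,6.28,60)]
for P,rr in ((p,.081),(rb,.0875)): q=np.array(circ(P,rr)); print((6*(q.min(0)-[190,185])).round(),(6*(q.max(0)-[190,185])).round())
E
```

```text
[ 0.60116211 -0.15438967  0.134     ] [ 0.60054377 -0.15569219  0.083     ] 0.0014418378221598316
circle 230.125 167.625 21.5 [0.6352724  0.05474757 0.134     ] [0.64855333 0.0591116  0.083     ]
circle 232.875 172.875 22.4 [0.61609765 0.04442399 0.134     ] [0.62860275 0.04837031 0.083     ]
circle 288.875 177.375 21.475 [ 0.60198913 -0.1550128   0.134     ] [ 0.61392338 -0.15913599  0.083     ]
circle 288.875 182.625 21.925 [ 0.5829116 -0.1549641  0.134    ] [ 0.59407394 -0.15908532  0.083     ]
[82. 66.] [364. 232.]
[ 75. 128.] [374. 310.]
```

View pics/s13z.png

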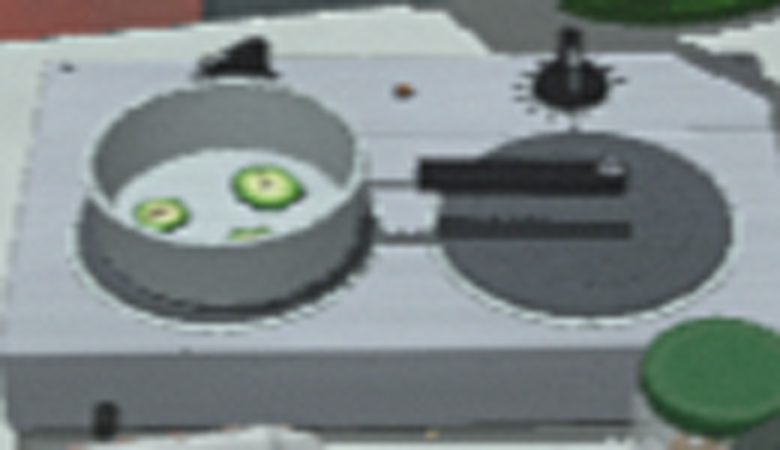

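The pan sits centred on ring B in both views: the rim spans columns 88–368 and the ring 75–374. Knob A points at its dot, knob B looks unchanged, and nothing nearby has moved. I'll hand in.

```bash
python3 - <<'E'
from h import *
print(r.close_job())
E
```

```text
the job is handed in; nothing more can be done
None
```

The knob under the pan is turned off, the pan is on the other ring, and the job is handed in at about 16 s of the 67 s allowed. The hand-in gives no verdict, so the results below are my own checks.

- **Knob A:** I gripped its bar and turned it about 96° anticlockwise, until the wrist moment rose and the bar slipped at the stop. The wrist camera then showed the pointer within about 1° (0.02 rad) of its dot. Partway through, the forces rose to about 19 N because the grip was slightly off the axis and low. I shifted a few millimetres to relieve them before finishing.
- **Pan:** I gripped the handle lightly and slid the pan about 211 mm to the other ring without lifting it. I then released it and moved the arm clear.
- **Centring:** The top camera put the pan's centre about 1.5 mm from the ring's centre. The scene camera sat about 2 pixels off my projections, but by the same amount for pan and ring, so it agrees to within about 5 mm. The pan looked flat on the ring.
- **Disagreement:** Before the grasp, estimates of the pan's position differed by up to about 15 mm, depending on the handle angle assumed. I used the value from the top camera.
- **Surroundings:** Knob B, the jar, the tongs and the gourd looked unmoved. I judged these by eye and did not measure them.

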